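Set the iris of a copying lens and lock it

TASK

The copying lens stands face up on its bench plate. Turn only its slim knurled iris ring, without touching the fixed rings above and below it, until the ring's lug stands directly above the upright index fin on the flange. Then tighten the knurled thumbscrew on the post beside the lens clockwise until it seats, stopping there without forcing it; let go of everything and leave the small things standing around where they are.

Things in the scene. Friction and masses are not known exactly. Their poses are not given: they have to be found in the camera images.
- lens_bench: Grey painted steel bench plate 130 x 230 x 18 mm (its x by y by z), screwed to the table; origin at the centre of its underside, z up. The lens axis is upright at local (0, +55 mm), the thumbscrew's axis upright at local (0, -55 mm). A round flange 88 mm across, its top at 34 mm, carries the lens; the lens top is at 99.5 mm. The post under the thumbscrew is 34 x 34 mm up to 45 mm, then a round neck 24 mm across up to 62 mm; a flat shoe joins post and flange, top at 42 mm.
- index_fin (a point): Middle of the top edge of the fixed steel index fin on the flange, 43 mm above the table and 41 mm from the lens axis towards the plate's -x side; the fin is 22 mm long radially, 5 mm thick. Its frame is that of the plate. A tiny bar on the rim of the front ring stands at the same bearing.
- rear_ring: Fixed black ring below the iris ring, 56 mm across, from 34 to 64.5 mm above the table; origin on the lens axis at its underside. Not to be touched.
- front_ring: Fixed black front ring above the iris ring, 52 mm across, from 79.5 to 99.5 mm above the table; origin on the lens axis at its underside. Not to be touched.
- iris_center (a point): Centre of the slim knurled aluminium iris ring, 60 mm across and 14 mm high (65 to 79 mm above the table), on the lens axis at half its height, 72 mm above the table. The frame turns with the ring: z up, and the lug lies towards its -x. Graspable across its 60 mm diameter, at right angles to the lug. It turns stiffly (about 0.05 N m) and stays where it is left.
- iris_lug (a point): The lug on the iris ring: a block 8 mm wide and 10 mm high that reaches from the ring out to 43 mm from the lens axis; this point is 39 mm from the axis, at half its height.
- iris_ring (a joint): Angle of the iris ring in rad, counter-clockwise from above positive: 0 when the lug is exactly above the index fin; it starts at 0.5 to 1.3 (so it has to go clockwise) and turns freely past 0, to a stop at -0.5.
- screw_center (a point): Centre of the thumbscrew's knurled steel head, 32 mm across and 24 mm high (66 to 90 mm above the table), on its axis at half its height, 78 mm above the table. A dark slot on its top turns with it.
- lock_screw (a joint): Angle of the thumbscrew's thread in rad, growing as it turns clockwise from above. It starts at 0.7 to 1.1, turns with light friction (0.04 N m) and ends hard on its seat at 2.0; it does not rise or sink noticeably.
- screw_twist (a joint): Elastic twist of the knurled head on the thread, in rad, clockwise positive: it shows the tightening torque, 1 N m per rad. About 0.04 while the screw turns, rising by as much as the hand turns on once it is seated, back to about 0 when let go. Over 0.4 the screw is forced.
- jar_paste_mid (a point): Middle of a cream jar with a black lid, 56 mm across, 55 mm high, loose behind the plate (its +x side). Bystander.
- dropper_bottle_mid (a point): Middle of an amber dropper bottle with a black bulb, 34 mm across, 110 mm high, loose behind the plate. Bystander.
- eraser_mid (a point): Middle of a 62 x 23 x 13 mm eraser lying in front of the plate (its -x side). Bystander.
Mind the look-alikes: they are no part of the job. What is meant by the part that bears jar_paste_mid is not yellow, and is the larger of those in its own colour. Of the things like the part that bears dropper_bottle_mid, leave any that is yellow; of the rest the smaller one is meant.

How it is judged:
On the way, in this order (a step that is already met when the one before it is completed fails the run):
1. the iris ring's lug is above the index fin while the thumbscrew is still loose (value of joint iris_ring between -0.08 and 0.08 rad and value of joint lock_screw below 1.5 rad), for 0.2 s.
2. the thumbscrew is seated (value of joint lock_screw above 1.94 rad), for 0.2 s.
At the end, for the whole second after the job is handed in: The iris ring is within 0.08 rad of the index fin, the thumbscrew is on its seat (1.94 rad or more), jar and bottle stand upright, and the robot touches nothing (value of joint iris_ring between -0.08 and 0.08 rad and value of joint lock_screw above 1.94 rad and angle between each of dropper_bottle_mid, jar_paste_mid's own z axis and vertical below 0.2 rad).
It fails at once if the fixed ring above the iris ring was touched (over 1.5 N) (contact force between front_ring and anything else above 1.5 N).
It fails at once if the fixed ring below the iris ring was touched (over 1.5 N) (contact force between rear_ring and anything else above 1.5 N).
It fails at once if the thumbscrew was forced after it had seated (its head twisted by over 0.4 rad) (value of joint screw_twist above 0.4 rad).
It fails at once if a bystander was moved by more than 25 mm (distance of any of jar_paste_mid, dropper_bottle_mid, eraser_mid from where it was at the start of the episode above 0.025 m).
It also fails if it takes over 64 s, if anything falls off the work surface, if the arm or the gripper's body presses on something with over 40 N, if the wrist force passes 120 N, or if a joint passes its speed limit or range.

ROBOT

A 6-joint arm with a two-finger parallel gripper is mounted at the origin on the work surface; the furniture and walls round the work are solid. World frame = base frame: x ahead of the robot, y to its left, z up, the work surface at z = 0. Lengths are in m, angles in rad, forces in N, time in s.
With the tool pointing down it reaches from about 0.375 to 0.9 m from the base axis. Payload 3.1 kg.
Tool frame: the origin (TCP) lies on the centre line of the jaws, within the pads' length; the fingertips stand manip.finger_overhang ahead of it and the grasp point (between the pads) lies 11 mm behind it (manip.finger_overhang is the distance from the TCP to the fingertips, in m); y points along the fingers, z is the direction in which the jaws open and shut, and the axes are right-handed (so a half turn about y gives the same grasp; the last joint's range is limited). The gripper opens to 85 mm and grips with 20 to 120 N. Pads are 22 mm wide; open, the fingers measure 114 mm over their backs; the gripper's body (76 mm by 85 mm) begins 54 mm behind the grasp point. The pads swing forward as they close: fully open they stand 13 mm farther back than shut.
Start: joints at [-1.304, 0.527, 1.433, -0, 1.181, -0.178], TCP at [0.269, -0.564, 0.239] pointing down, gripper open.
Joint ranges: [-3.08, 3.08], [-0.75, 2.2], [0.22, 2.44], [-1.43, 4.57], [0, 2.65], [-2.85, 2.85]. Speed limits (rad/s): [2.79, 2.79, 3.14, 3.14, 3.14, 3.14].

INTERFACE

Orientations are given as a unit quaternion [x, y, z, w].
In Python, from station import manip gives the robot as it stands.
- The arm moves only by the tool send_rows, never from a script. Its argument "plan" is a list of rows, each an object with "linear": the shift along the tool's x, y, z in units of 30 mm (1.0 is 30 mm), a list of three; "roll": the turn about the tool's y in units of 6 degrees (1.0 is 6 degrees). In form: [{"linear": [tx, ty, tz], "roll": roll}, ...]. A call has exactly 5 rows; each row shifts and turns the commanded pose from where the row before left it, along the tool's axes as they then stand; what a row does not reach is not made up. A row lasts 1/8 s, in which the tool goes at most 62.5 mm and 10.7 degrees, less where a joint would pass 70% of its speed; a pose out of reach is approached as far as the arm can. A call is refused whole if a number of a shift passes 1 or a number of a turn 1, either way. A call with a gripper value outside its range is refused whole. "claw" is the finger opening in mm, from 0 to 85.4, set as the call begins (left out, the last holds). The fingers move at their own pace and stop on an object; "force" is the grip in N (left out, the last holds). Time passes only in rows, so rows that do not move let the fingers close, or fill a call up. It gives the time, the measured TCP pose, the force and the opening at its end, in the units of the state.
- manip.sense(): the state, without advancing time (a new reading comes with each control period).
- manip.snapshot(name): name is "scene" or "side" or "wrist"; returns the picture (384x512x3 uint8, blue, green, red); there is no depth.
- manip.get_calibration(name): a dict with "fovy" (degrees; the focal length in pixels is half the picture's height over the tangent of half this angle, whatever the lens; pixels are square), "cx", "cy" (the principal point, pixels), "cam_to_world" (4x4, takes a point from camera to world coordinates); the wrist camera has in their place "tool_from_camera" (4x4, takes a point from camera to tool coordinates, whose origin is the TCP and whose axes are the tool frame's). Camera axes: x right, y down, z forward; pixel columns grow to the right and rows downward; lengths in m; the calibration is good to about 2 mm. A picture is of the moment at which its call begins: read the wrist's pose just before it. get_calibration takes no time and is no camera call.
- manip.sign_off(): hands the job in, once; it reports no verdict.
Trained networks look in the newest picture that a camera, given by its name, has taken for a name from the list of things; names that differ only in an ending like _2 or _b are one class to them, and where a whole thing is asked for, a point or a joint stands for the part that bears it (a point fixed in the world has none). Each returns a list of dicts, best first, with "p" (0 to 1); they miss things now and then, are a little off and sometimes report something else, mostly with a low value. They report only what shows in the picture. A call takes as long as a camera call. They do not tell look-alikes from the thing itself.
- manip.look_for(camera, query): "extent" ([left, top, right, bottom] in pixels, round what is visible of it).
The state is a dict: "t": time; "q": joint angles; "qd": joint speeds; "tau": joint torques, N m; "tcp_pos": TCP position; "tool_rot": TCP orientation; "force": force on the tool from outside, world axes, zero at the start; "ft_torque": the same for the moment, N m; "finger_gap": opening from 0.0 (shut) to 1.0 (fully open).
Only numpy, scipy, OpenCV 4.12 (cv2) and the standard library are available. Lean on these libraries where they do the work, as an engineer would, in place of code of your own. Each camera call takes 0.05 s, during which the arm holds its last target.

## Working session

There is one attempt and no reset: what is moved stays moved. The work goes in short steps, Python scripts to look and compute and a tool call to move; the robot and the scene stay as the last step left them, time stands still between calls to the robot, and variables do not carry over. Pictures are saved under pics/ and viewed, and the job is handed in when it is done.

Besides the shell and the picture viewer there is one more tool, called after "Emit:" in YAML: its name, and indented under it one key for each argument. send_rows: Moves the arm, as the interface text tells. Its arguments: {"type":"object","properties":{"plan":{"type":"array"},"claw":{"type":"number"},"force":{"type":"number"}},"required":["plan"]}

```bash
mkdir -p pics; ls
python3 - <<'E'
from station import manip
import cv2
print(manip.sense()); print(manip.finger_overhang)
for n in ("scene","side","wrist"):
    im=manip.snapshot(n); cv2.imwrite(f"pics/{n}0.png",im)
    c=manip.get_calibration(n); print(n,c)
    for q in ("lens_bench","index_fin","iris_lug","iris_center","screw_center","jar_paste_mid","dropper_bottle_mid","eraser_mid","front_ring"):
        try:
            print(q,[(round(d["p"],2),[round(float(x)) for x in d["extent"]]) for d in manip.look_for(n,q)][:4])
        except Exception as e: print(q,e)
print(manip.sense()["t"])
E
```

```text
pics
{'t': 0.0, 'q': array([-1.30449109e+00,  5.28484499e-01,  1.43390334e+00, -1.17424690e-05,
        1.18133518e+00, -1.78512185e-01]), 'qd': array([-6.55542432e-05,  1.43121655e-03,  1.35882391e-03,  2.95925875e-04,
       -2.17136225e-03, -1.36703575e-03]), 'tau': array([ 2.41989119e-04, -4.42345798e+01, -1.78024578e+01, -2.22536214e-04,
        8.39845306e-03,  5.08567140e-06]), 'tcp_pos': array([ 0.26876753, -0.56350378,  0.23832197]), 'tool_rot': array([-0.1560117 ,  0.69044157, -0.68893697,  0.15593793]), 'force': array([ 0.89928004, -0.10097555,  0.84365085]), 'ft_torque': array([-0.0111089 , -0.05254559,  0.02196914]), 'finger_gap': 1.0005404939091327}
0.008
scene {'fovy': 53.66675554300503, 'cx': 258.53598888361057, 'cy': 187.32886703597165, 'cam_to_world': array([[-0.91189397, -0.20556195,  0.35523749,  0.25319889],
       [-0.41038054,  0.4438097 , -0.79663088,  0.72724615],
       [ 0.00609915, -0.87222545, -0.48906601,  0.54032782],
       [ 0.        ,  0.        ,  0.        ,  1.        ]])}
lens_bench [(0.95, [234, 171, 336, 239]), (0.48, [330, 218, 345, 235]), (0
[... 1417 characters left out ...]
aser_mid [(0.64, [355, 195, 375, 220]), (0.45, [240, 153, 354, 240])]
front_ring [(0.94, [272, 165, 299, 187])]
wrist {'fovy': 59.891286023309135, 'cx': 255.82120513396487, 'cy': 191.5974614199069, 'tool_from_camera': array([[ 2.18520590e-04,  9.56098899e-01,  2.93044104e-01,
        -7.41929049e-02],
       [-5.16416988e-04, -2.93043964e-01,  9.56098828e-01,
        -1.35095643e-01],
       [ 9.99999843e-01, -3.60260234e-04,  4.29709574e-04,
         1.82964455e-04],
       [ 0.00000000e+00,  0.00000000e+00,  0.00000000e+00,
         1.00000000e+00]])}
lens_bench []
index_fin []
iris_lug []
iris_center []
screw_center []
jar_paste_mid []
dropper_bottle_mid []
eraser_mid []
front_ring []
1.5
```

Run:
```python
import cv2
a=cv2.imread("pics/scene0.png"); b=cv2.imread("pics/side0.png")
cv2.imwrite("pics/scene0c.png",cv2.resize(a[130:260,180:370],None,fx=4.2,fy=4.2,interpolation=cv2.INTER_CUBIC))
cv2.imwrite("pics/side0c.png",cv2.resize(b[115:255,165:385],None,fx=3.6,fy=3.6,interpolation=cv2.INTER_CUBIC))
```

```text
(no output)
```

View pics/scene0c.png

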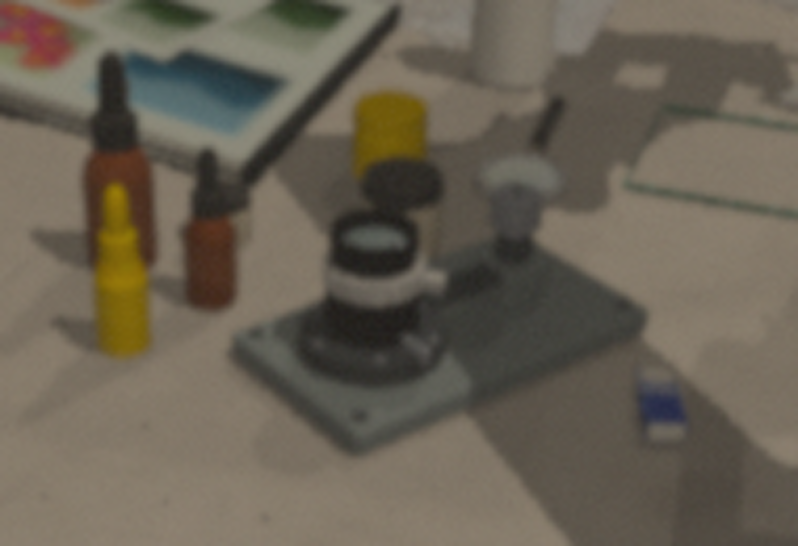

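View pics/side0c.png

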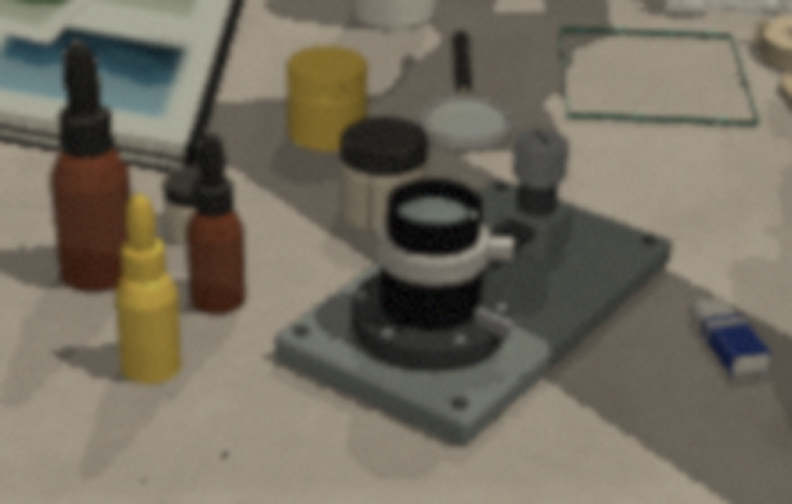

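View pics/scene0.png

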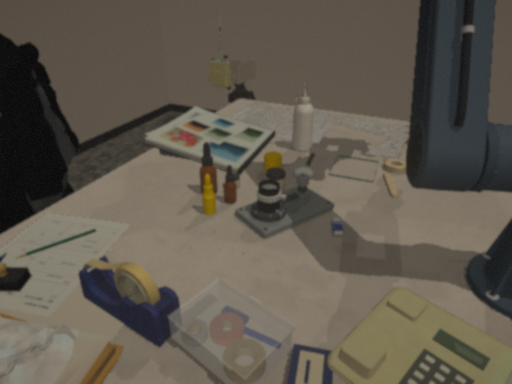

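```bash
cat > h.py <<'E'
import numpy as np
from scipy.optimize import least_squares
from scipy.spatial.transform import Rotation as R
def K(c): return 192/np.tan(np.radians(c["fovy"])/2)
def proj(c,P,T=None):
    T=np.array(c["cam_to_world"]) if T is None else T
    p=(np.asarray(P)-T[:3,3])@T[:3,:3]; f=K(c)
    return np.stack([c["cx"]+f*p[...,0]/p[...,2],c["cy"]+f*p[...,1]/p[...,2]],-1)
def plate(p,L):
    L=np.asarray(L,float); c,s=np.cos(p[2]),np.sin(p[2])
    return np.stack([p[0]+c*L[...,0]-s*L[...,1],p[1]+s*L[...,0]+c*L[...,1],L[...,2]],-1)
E
cat > fit.py <<'E'
from station import manip
from h import *
L=np.array([[-65,115,18],[65,115,18],[-65,-115,18],[0,55,99.5],[0,-55,90]])/1e3
S=np.array([[358,437],[235,340],[643,312],[375,238],[513,163]])/4.2+[180,130]
D=np.array([[462,430],[280,345],[668,245],[434,208],[540,138]])/3.6+[165,115]
cs,cd=manip.get_calibration("scene"),manip.get_calibration("side")
f=lambda p:np.r_[(proj(cs,plate(p,L))-S)[:4].ravel(),(proj(cd,plate(p,L))-D).ravel()]
best=min((least_squares(f,[.5,0,a],loss="soft_l1") for a in np.arange(0,6.28,.7)),key=lambda r:r.cost)
print(best.x,np.degrees(best.x[2]),best.cost); print(f(best.x).reshape(-1,2).round(1))
p=best.x
print("lens",plate(p,[0,.055,.072]),"screw",plate(p,[0,-.055,.078]),"fin",plate(p,[-.041,.055,.043]))
# lug angle fits
for c,u in((cs,np.array([437,283])/4.2+[180,130]),(cd,np.array([504,246])/3.6+[165,115])):
    for a in np.arange(.3,1.4,.1):
        print(round(a,1),(proj(c,plate(p,[-.040*np.cos(a),.055-.040*np.sin(a),.072]))-u).round(1),end=" ")
    print()
E
python3 fit.py
```

```text
[ 0.52934077 -0.05568176  5.78916909] 331.6949556416904 10.725013435369153
[[-0.4  1.4]
 [-2.9 -0.1]
 [ 0.7 -0.5]
 [-1.1 -0.8]
 [ 3.   0.2]
 [-2.6 -0.8]
 [ 1.4 -1.6]
 [ 0.6 -0.8]
 [-0.2  1. ]]
lens [ 0.55541988 -0.0072578   0.072     ] screw [ 0.50326165 -0.10410572  0.078     ] fin [0.51932202 0.012183   0.043     ]
0.3 [-2.1  3.4] 0.4 [-1.3  2.6] 0.5 [-0.6  1.9] 0.6 [-0.1  1.1] 0.7 [0.2 0.2] 0.8 [ 0.4 -0.6] 0.9 [ 0.4 -1.4] 1.0 [ 0.3 -2.3] 1.1 [-0.  -3.1] 1.2 [-0.5 -3.9] 1.3 [-1.1 -4.7] 
0.3 [0.8 4.7] 0.4 [1.2 3.6] 0.5 [1.4 2.5] 0.6 [1.3 1.4] 0.7 [1.1 0.3] 0.8 [ 0.7 -0.8] 0.9 [ 0.  -1.9] 1.0 [-0.8 -2.9] 1.1 [-1.8 -3.9] 1.2 [-2.9 -4.8] 1.3 [-4.3 -5.7]
```

Run:
```python
from station import manip
from h import *
import cv2
s=manip.sense(); M=R.from_quat(s["tool_rot"]).as_matrix(); print(M.round(3),s["t"])
c=manip.get_calibration("scene");T=c["cam_to_world"]
def ground(u,v,z=0):
    d=T[:3,:3]@np.array([(u-c["cx"])/K(c),(v-c["cy"])/K(c),1]); k=(z-T[2,3])/d[2]; return (T[:3,3]+k*d).round(3)
for n,u,v in [("amber small",230.5,202),("amber big",208,192),("yellow drop",209,213),("jar",277,185),("yellow jar",273,171),("sq bottle",303,149),("book corner",240,168),("eraser",338,230),("mag glass",298,178)]: print(n,ground(u,v))
D=np.array([0.529,-0.056,0.25])-s["tcp_pos"]; print("tool delta units",(M.T@D/0.03).round(2))
```

```text
[[-0.903  0.     0.43 ]
 [-0.43  -0.    -0.903]
 [-0.    -1.     0.   ]] 1.5
amber small [ 0.681 -0.046  0.   ]
amber big [ 0.765 -0.068  0.   ]
yellow drop [0.706 0.025 0.   ]
jar [ 0.602 -0.189  0.   ]
yellow jar [ 0.647 -0.268  0.   ]
sq bottle [ 0.617 -0.474  0.   ]
book corner [ 0.751 -0.243  0.   ]
eraser [ 0.383 -0.041  0.   ]
mag glass [ 0.56  -0.256  0.   ]
tool delta units [-15.11  -0.36 -11.56]
```

Run:
```python
import cv2
a=cv2.imread("pics/wrist0.png"); cv2.imwrite("pics/wrist0b.png",cv2.resize(a,None,fx=1.5,fy=1.5))
```

```text
(no output)
```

View pics/wrist0b.png

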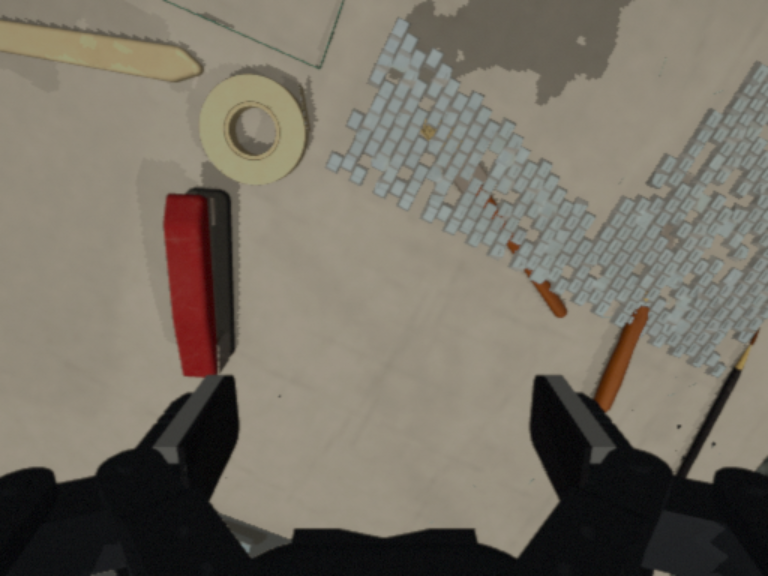

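Emit:
send_rows:
  plan:
    - {"linear": [-0.75,-0.1,-0.58],"roll": 0}
    - {"linear": [-0.75,0,-0.58],"roll": 0}
    - {"linear": [-0.75,-0.1,-0.58],"roll": 0}
    - {"linear": [-0.75,0,-0.58],"roll": 0}
    - {"linear": [-0.75,0,-0.58],"roll": 0}

```text
t: 2.12
tcp_pos: [0.3338, -0.436, 0.2457]
tool_rot: [0.156, -0.689, 0.69, -0.156]
force: [0.1, -0.4, 0.6]
finger_gap: 0.999
```

Emit:
send_rows:
  plan:
    - {"linear": [-0.75,-0.1,-0.58],"roll": 0}
    - {"linear": [-0.75,0,-0.58],"roll": 0}
    - {"linear": [-0.75,0,-0.58],"roll": 0}
    - {"linear": [-0.75,0,-0.58],"roll": 0}
    - {"linear": [-0.75,0,-0.58],"roll": 0}

```text
t: 2.75
tcp_pos: [0.3978, -0.309, 0.2487]
tool_rot: [0.156, -0.689, 0.69, -0.156]
force: [0.7, -0.1, 1.1]
finger_gap: 1.001
```

Emit:
send_rows:
  plan:
    - {"linear": [-0.75,0,-0.58],"roll": 0}
    - {"linear": [-0.75,0,-0.58],"roll": 0}
    - {"linear": [-0.75,0,-0.58],"roll": 0}
    - {"linear": [-0.75,0,-0.58],"roll": 0}
    - {"linear": [-0.75,0,-0.58],"roll": 0}

```text
t: 3.38
tcp_pos: [0.4618, -0.182, 0.2487]
tool_rot: [0.156, -0.689, 0.69, -0.156]
force: [-0.2, -0.2, -0.4]
finger_gap: 1.0
```

Emit:
send_rows:
  plan:
    - {"linear": [-0.75,0,-0.58],"roll": 0}
    - {"linear": [-0.75,0,-0.58],"roll": 0.5}
    - {"linear": [-0.75,0,-0.58],"roll": 0.5}
    - {"linear": [-0.75,0,-0.58],"roll": 0.5}
    - {"linear": [-0.75,0,-0.58],"roll": 0.5}

```text
t: 4.0
tcp_pos: [0.5334, -0.0595, 0.2487]
tool_rot: [0.082, -0.702, 0.702, -0.083]
force: [-0.4, -0.5, 0.2]
finger_gap: 1.003
```

Emit:
send_rows:
  plan:
    - {"linear": [0,0,0],"roll": 0}
    - {"linear": [0,0,0],"roll": 0}
    - {"linear": [0,0,0],"roll": 0}
    - {"linear": [0,0,0],"roll": 0}
    - {"linear": [0,0,0],"roll": 0}
  claw: 70

```text
t: 4.62
tcp_pos: [0.5329, -0.0614, 0.2483]
tool_rot: [0.083, -0.702, 0.702, -0.083]
force: [0.7, 0.3, 0.4]
finger_gap: 0.818
```

Run:
```python
from station import manip
from h import *
import cv2,json
s=manip.sense(); im=manip.snapshot("wrist"); cv2.imwrite("pics/w1.png",im); cv2.imwrite("pics/w1b.png",cv2.resize(im,None,fx=1.5,fy=1.5,interpolation=cv2.INTER_CUBIC))
json.dump({k:np.asarray(v).tolist() for k,v in s.items()},open("w1.json","w"))
print(s)
for q in ("lens_bench","iris_lug","iris_center","screw_center","front_ring"):
    print(q,[(round(d["p"],2),[round(float(x)) for x in d["extent"]]) for d in manip.look_for("wrist",q)][:4])
```

```text
{'t': 4.625, 'q': array([-3.23026658e-01,  3.97343062e-01,  1.64423233e+00, -4.11936151e-05,
        1.10008004e+00,  1.01321799e+00]), 'qd': array([ 0.00427933,  0.00207981, -0.00059367,  0.00042477, -0.00097019,
        0.00045949]), 'tau': array([-8.95506601e-04, -3.69294548e+01, -1.66125852e+01, -4.38517436e-04,
        2.12587242e-03, -8.29908877e-04]), 'tcp_pos': array([ 0.53294174, -0.06136024,  0.24833511]), 'tool_rot': array([ 0.08276875, -0.70224666,  0.70225122, -0.08271753]), 'force': array([0.68255626, 0.29667907, 0.43124994]), 'ft_torque': array([-0.01054244,  0.01175502,  0.00274797]), 'finger_gap': 0.8179085760028888}
lens_bench [(0.86, [140, 40, 367, 258])]
iris_lug [(0.6, [181, 100, 246, 180])]
iris_center [(0.85, [185, 102, 250, 181])]
screw_center [(0.6, [280, 198, 319, 231])]
front_ring [(0.94, [181, 108, 244, 169])]
```

View pics/w1b.png

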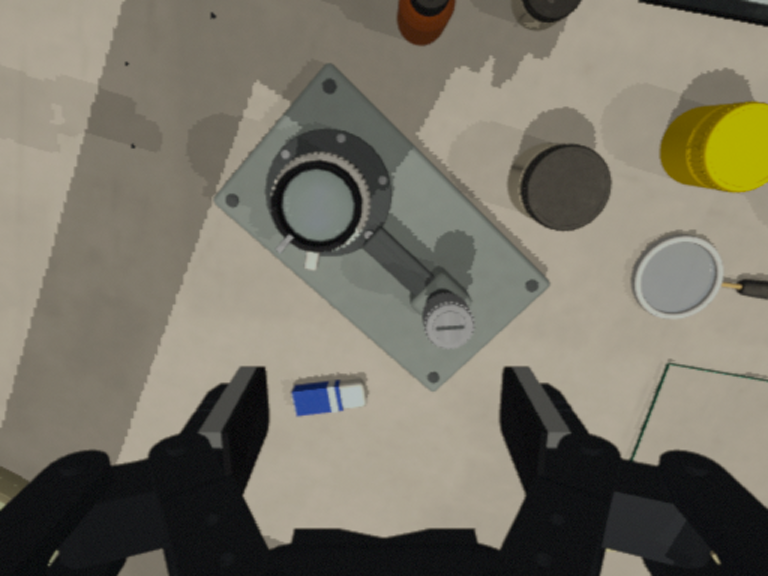

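```bash
cat >> h.py <<'E'
import json
def wristT(manip,s):
    A=np.eye(4);A[:3,:3]=R.from_quat(s["tool_rot"]).as_matrix();A[:3,3]=s["tcp_pos"]
    return A@np.array(manip.get_calibration("wrist")["tool_from_camera"])
E
cat > fit2.py <<'E'
from station import manip
from h import *
import sys
s=json.load(open("w1.json")); c=manip.get_calibration("wrist"); T=wristT(manip,s)
L=np.array([[65,115,18],[-65,115,18],[65,-115,18],[-65,-115,18],[0,55,99.5],[0,-55,90]])/1e3
U=np.array([[330,64],[215,198],[549,284],[433,390],[318,205],[450,327]])/1.5
f=lambda p:(proj(c,plate(p,L),T)-U).ravel()
r=least_squares(f,[.529,-.056,-.49],loss="soft_l1"); p=r.x
print(p,np.degrees(p[2])); print(f(p).reshape(-1,2).round(1))
print("lens",plate(p,[0,.055,.072]),"screw",plate(p,[0,-.055,.078]))
u=np.array([311,261])/1.5
for a in np.arange(.5,1.0,.05): print(round(a,2),(proj(c,plate(p,[-.0405*np.cos(a),.055-.0405*np.sin(a),.077]),T)-u).round(1))
print(proj(c,plate(p,[-.027,.055,.0995]),T)*1.5,proj(c,plate(p,[-.041,.055,.043]),T)*1.5)
M=R.from_quat(s["tool_rot"]).as_matrix(); print("jaw bearing",np.degrees(np.arctan2(M[1,2],M[0,2])))
E
python3 fit2.py
```

```text
[ 0.53082221 -0.06461362 -0.53051259] -30.39613240306446
[[ 0.2 -4.7]
 [-3.2  0.1]
 [ 3.5  0.4]
 [-0.1  3. ]
 [-0.3  0.8]
 [ 0.3 -0.8]]
lens [ 0.55865086 -0.01717349  0.072     ] screw [ 0.50299355 -0.11205375  0.078     ]
0.5 [-2.2  1.6]
0.55 [-0.1  2.1]
0.6 [2.  2.5]
0.65 [4.1 2.8]
0.7 [6.2 3. ]
0.75 [8.4 3.1]
0.8 [10.5  3.1]
0.85 [12.6  2.9]
0.9 [14.8  2.7]
0.95 [16.9  2.4]
[286.48056949 240.1332573 ] [288.42621865 237.95184407]
jaw bearing -76.56010836995901
```

```bash
cat >> h.py <<'E'
def projd(c,P,T=None,k=0,mode="k"):
    T=np.array(c["cam_to_world"]) if T is None else T
    p=(np.asarray(P)-T[:3,3])@T[:3,:3]; f=K(c)
    x=p[...,:2]/p[...,2:3]; r=np.linalg.norm(x,axis=-1,keepdims=True)
    if mode=="k": x=x*(1+k*r*r)
    elif mode=="equi": x=x/r*np.arctan(r)
    elif mode=="stereo": x=x/r*2*np.tan(np.arctan(r)/2)
    elif mode=="solid": x=x/r*2*np.sin(np.arctan(r)/2)
    return x*f+[c["cx"],c["cy"]]
E
cat > fit3.py <<'E'
from station import manip
from h import *
exec(open("fit2.py").read().split("f=lambda")[0].split("import sys")[1])
S=np.array([[358,437],[235,340],[643,312],[375,238]])/4.2+[180,130]; LS=np.array([[-65,115,18],[65,115,18],[-65,-115,18],[0,55,99.5]])/1e3
D=np.array([[462,430],[280,345],[668,245],[434,208],[540,138]])/3.6+[165,115]; LD=np.vstack([LS,[[0,-.055,.09]]])
cs,cd=manip.get_calibration("scene"),manip.get_calibration("side")
f=lambda p,m:(projd(c,plate(p,L),T,p[3],m)-U).ravel()
for m in("k","equi","stereo","solid"):
    r=least_squares(f,[.529,-.056,-.49,0],args=(m,)); p=r.x
    print(m,p.round(4),r.cost.round(2),"lens",plate(p,[0,.055,.072]).round(4),"screw",plate(p,[0,-.055,.078]).round(4)); print(f(p,m).reshape(-1,2).round(1).tolist())
    print((projd(cs,plate(p,LS),None,0,m)-S).round(1).tolist(),(projd(cd,plate(p,LD),None,0,m)-D).round(1).tolist())
    u=np.array([311,261])/1.5
    g=lambda a:(projd(c,plate(p,[-.0405*np.cos(a[0]),.055-.0405*np.sin(a[0]),.077]),T,p[3],m)-u)
    q=least_squares(g,[.7]); print("lug",q.x,q.fun)
E
python3 fit3.py
```

```text
k [ 0.5317 -0.064  -0.5307 -0.1722] 5.27 lens [ 0.5595 -0.0166  0.072 ] screw [ 0.5038 -0.1114  0.078 ]
[[1.2, 0.3], [-0.6, 0.8], [1.0, -0.3], [-0.8, 1.6], [-0.4, 0.1], [-0.3, -1.9]]
[[-1.8, -1.3], [-2.3, -2.9], [1.2, -1.3], [-1.1, -2.9]] [[-0.6, -2.9], [-3.9, -4.6], [1.4, -2.6], [-1.2, -3.4], [-0.4, -0.6]]
lug [0.55318861] [-0.24831881  1.20767852]
equi [ 0.5326 -0.0635 -0.5312  0.    ] 17.42 lens [ 0.5605 -0.0161  0.072 ] screw [ 0.5048 -0.1109  0.078 ]
[[2.0, 3.6], [1.5, 1.1], [-1.0, -1.1], [-1.3, 0.3], [-0.4, -0.7], [-0.7, -3.0]]
[[-2.3, -1.5], [-2.7, -3.0], [-0.2, -1.4], [-1.6, -2.9]] [[-1.4, -3.1], [-4.4, -4.6], [-0.3, -2.4], [-1.7, -3.3], [-1.2, -0.3]]
lug [0.56114345] [-0.05199538  0.26394241]
stereo [ 0.5321 -0.0638 -0.5309  0.    ] 7.46 lens [ 0.56   -0.0164  0.072 ] screw [ 0.5043 -0.1112  0.078 ]
[[1.6, 1.7], [0.4, 0.9], [0.1, -0.7], [-1.0, 1.0], [-0.4, -0.3], [-0.5, -2.4]]
[[-2.0, -1.5], [-2.5, -2.9], [0.3, -1.4], [-1.3, -2.9]] [[-1.0, -3.1], [-4.1, -4.6], [0.2, -2.5], [-1.4, -3.3], [-0.9, -0.4]]
lug [0.55653897] [-0.15922842  0.7883731 ]
solid [ 0.5329 -0.0634 -0.5314  0.    ] 25.27 lens [ 0.5607 -0.016   0.072 ] screw [ 0.505  -0.1108  0.078 ]
[[2.3, 4.6], [2.1, 1.2], [-1.6, -1.3], [-1.4, -0.0], [-0.4, -0.9], [-0.8, -3.3]]
[[-2.4, -1.5], [-2.8, -3.0], [-0.4, -1.5], [-1.7, -2.9]] [[-1.5, -3.1], [-4.5, -4.6], [-0.6, -2.4], [-1.9, -3.3], [-1.4, -0.3]]
lug [0.56327066] [-0.00264202  0.01357366]
```

Emit:
send_rows:
  plan:
    - {"linear": [-0.3,0.5,-0.3],"roll": 0}
    - {"linear": [-0.3,0.5,-0.3],"roll": 0}
    - {"linear": [-0.3,0.5,-0.3],"roll": 0}
    - {"linear": [-0.33,0.6,-0.35],"roll": 1}
    - {"linear": [0,0.6,0],"roll": 1}
  claw: 85

```text
t: 5.55
tcp_pos: [0.5607, -0.0141, 0.1656]
tool_rot: [-0.009, 0.707, -0.707, 0.008]
force: [-0.2, 0.3, -0.1]
finger_gap: 0.994
```

Emit:
send_rows:
  plan:
    - {"linear": [0,0,0],"roll": 0}
    - {"linear": [0,0,0],"roll": 0}
    - {"linear": [0,0,0],"roll": 0}
    - {"linear": [0,0,0],"roll": 0}
    - {"linear": [0,0,0],"roll": 0}

```text
t: 6.18
tcp_pos: [0.5604, -0.016, 0.1678]
tool_rot: [0.009, -0.707, 0.707, -0.009]
force: [0.4, -0.1, -0.5]
finger_gap: 0.994
```

```bash
cat > snap.py <<'E'
from station import manip
from h import *
import cv2,json,sys
n=sys.argv[1]
s=manip.sense(); im=manip.snapshot("wrist"); cv2.imwrite(f"pics/{n}.png",im); cv2.imwrite(f"pics/{n}b.png",cv2.resize(im,None,fx=1.5,fy=1.5,interpolation=cv2.INTER_CUBIC))
json.dump({k:np.asarray(v).tolist() for k,v in s.items()},open(f"{n}.json","w"))
M=R.from_quat(s["tool_rot"]).as_matrix()
print(s["t"],s["tcp_pos"].round(4),s["q"].round(3),s["force"].round(2),s["ft_torque"].round(3),s["finger_gap"],"jaw",np.degrees(np.arctan2(M[1,2],M[0,2])).round(2))
E
python3 snap.py w2
```

```text
6.175 [ 0.5604 -0.016   0.1678] [-0.228  0.536  1.666  0.     0.939  1.317] [ 0.43 -0.08 -0.48] [ 0.067 -0.03  -0.027] 0.9935459758923917 jaw -88.52
```

View pics/w2b.png

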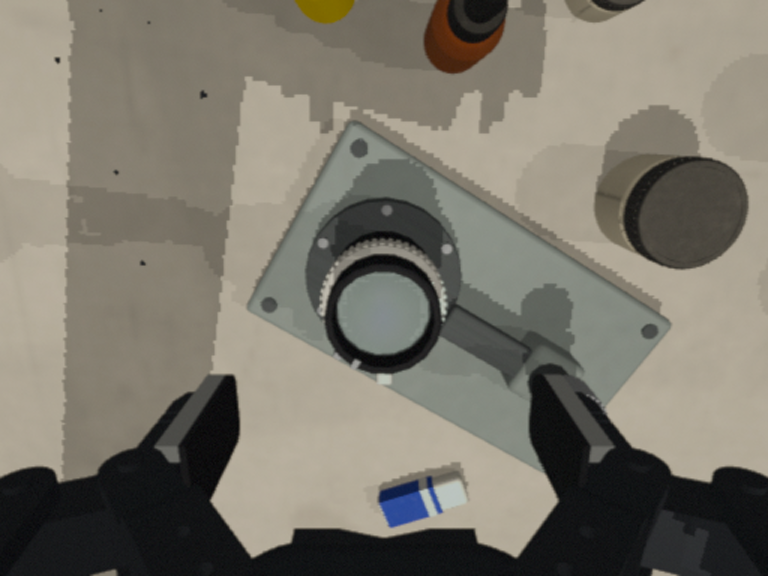

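```bash
cat > fit4.py <<'E'
from station import manip
from h import *
s=json.load(open("w2.json")); c=manip.get_calibration("wrist"); T=wristT(manip,s)
L=np.array([[65,115,18],[-65,115,18],[65,-115,18],[0,55,99.5]])/1e3
U=np.array([[353,121],[249,306],[671,324],[384,313]])/1.5
for m,k in(("k",0),("k",-.17),("stereo",0),("equi",0)):
    f=lambda p:(projd(c,plate(p,L),T,k,m)-U).ravel()*np.repeat([.5,.5,.5,2],2)
    p=least_squares(f,[.529,-.056,-.49]).x
    print(m,k,p.round(4),"lens",plate(p,[0,.055,.072]).round(4),"screw",plate(p,[0,-.055,.078]).round(4),f(p).round(1))
    def ang(u,z,rad):
        # bearing in world of point seen at pixel u at height z about lens axis
        def ray(uv):
            g=lambda w:(projd(c,np.array([w[0],w[1],z]),T,k,m)-uv)*1; return least_squares(g,plate(p,[0,.055,z])[:2]).x
        w=ray(np.array(u)/1.5)-plate(p,[0,.055,z])[:2]; return np.degrees(np.arctan2(w[1],w[0])),np.hypot(*w)
    print("bar",ang((354,364),.0995,.027),"lug",ang((384,379),.077,.041), "plate -x",np.degrees(p[2])+180)
E
python3 fit4.py
python3 - <<'E'
import cv2
a=cv2.imread("pics/w2.png"); cv2.imwrite("pics/w2c.png",cv2.resize(a[120:270,190:320],None,fx=4,fy=4,interpolation=cv2.INTER_CUBIC))
E
```

```text
k 0 [ 0.5325 -0.0639 -0.5343] lens [ 0.5605 -0.0165  0.072 ] screw [ 0.5045 -0.1112  0.078 ] [ 0.2 -3.7 -2.4 -0.7  1.9 -0.6  0.   1.2]
bar (np.float64(152.0524871160036), np.float64(0.027281322036497215)) lug (np.float64(-178.4889358957342), np.float64(0.04282775232420106)) plate -x 149.38658922056703
k -0.17 [ 0.5331 -0.0643 -0.5255] lens [ 0.5607 -0.0168  0.072 ] screw [ 0.5055 -0.1119  0.078 ] [ 0.  -2.4 -1.4 -0.5 -3.5 -2.1  0.7  0.9]
bar (np.float64(151.81526987479236), np.float64(0.027665739933313182)) lug (np.float64(-178.78463353430212), np.float64(0.043226907491831765)) plate -x 149.88984654962442
stereo 0 [ 0.5332 -0.0644 -0.5236] lens [ 0.5607 -0.0168  0.072 ] screw [ 0.5057 -0.1121  0.078 ] [ 0.1 -1.9 -1.1 -0.4 -4.9 -2.4  0.9  0.7]
bar (np.float64(151.80730529378076), np.float64(0.027802087258336834)) lug (np.float64(-178.83722665638084), np.float64(0.04339832888110795)) plate -x 149.99942974205237
equi 0 [ 0.5334 -0.0646 -0.5211] lens [ 0.5607 -0.0169  0.072 ] screw [ 0.506  -0.1123  0.078 ] [ 0.1 -1.3 -0.8 -0.4 -7.  -2.9  1.   0.6]
bar (np.float64(151.78702038437282), np.float64(0.02795478971740575)) lug (np.float64(-178.90382065296947), np.float64(0.04358635267114455)) plate -x 150.14108304584062
```

View pics/w2c.png

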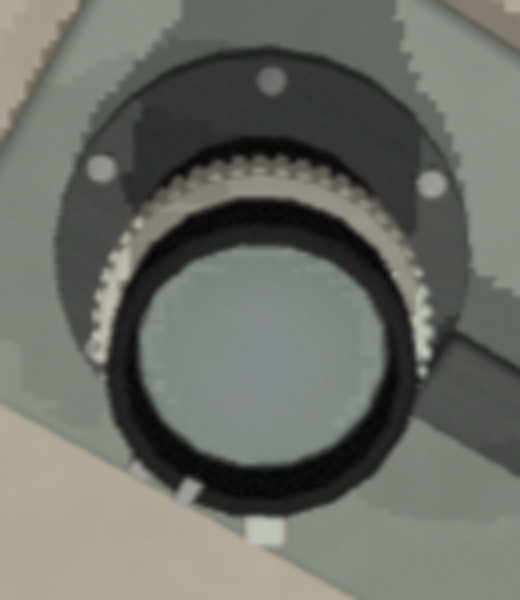

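Emit:
send_rows:
  plan:
    - {"linear": [0,0.6,0],"roll": 0}
    - {"linear": [0,0.6,0],"roll": 0}
    - {"linear": [0,0.6,0],"roll": 0}
    - {"linear": [0,0.6,0],"roll": 0}
    - {"linear": [0,0.6,0],"roll": 0}

```text
t: 6.85
tcp_pos: [0.5605, -0.016, 0.0769]
tool_rot: [0.009, -0.707, 0.707, -0.009]
force: [1.0, 0.3, 0.1]
finger_gap: 0.994
```

Emit:
send_rows:
  plan:
    - {"linear": [0,0.2,0],"roll": 0}
    - {"linear": [0,0.2,0],"roll": 0}
    - {"linear": [0,0,0],"roll": 0}
    - {"linear": [0,0,0],"roll": 0}
    - {"linear": [0,0,0],"roll": 0}

```text
t: 7.48
tcp_pos: [0.5606, -0.0158, 0.0658]
tool_rot: [0.009, -0.707, 0.707, -0.01]
force: [0.9, -0.2, 1.1]
finger_gap: 0.995
```

```bash
python3 snap.py w3
```

```text
7.475 [ 0.5606 -0.0158  0.0658] [-0.228  0.698  1.726  0.     0.716  1.317] [ 0.94 -0.15  1.11] [0.023 0.019 0.002] 0.9952288610027212 jaw -88.51
```

View pics/w3b.png

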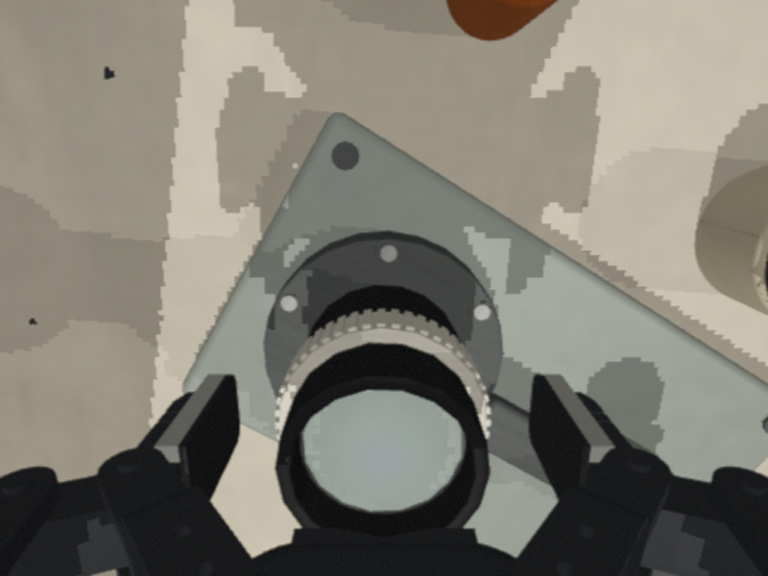

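Emit:
send_rows:
  plan:
    - {"linear": [0,0,0],"roll": 0}
    - {"linear": [0,0,0],"roll": 0}
    - {"linear": [0,0,0],"roll": 0}
    - {"linear": [0,0,0],"roll": 0}
    - {"linear": [0,0,0],"roll": 0}
  claw: 50
  force: 25

```text
t: 8.15
tcp_pos: [0.5603, -0.0155, 0.0657]
tool_rot: [-0.009, 0.707, -0.707, 0.009]
force: [-0.7, 1.6, 4.5]
finger_gap: 0.69
```

```bash
python3 snap.py w4
```

```text
8.15 [ 0.5603 -0.0155  0.0657] [-2.270e-01  6.980e-01  1.726e+00  1.000e-03  7.170e-01  1.317e+00] [-0.72  1.62  4.54] [ 0.595  0.123 -0.043] 0.6899361072601923 jaw -88.54
```

View pics/w4b.png

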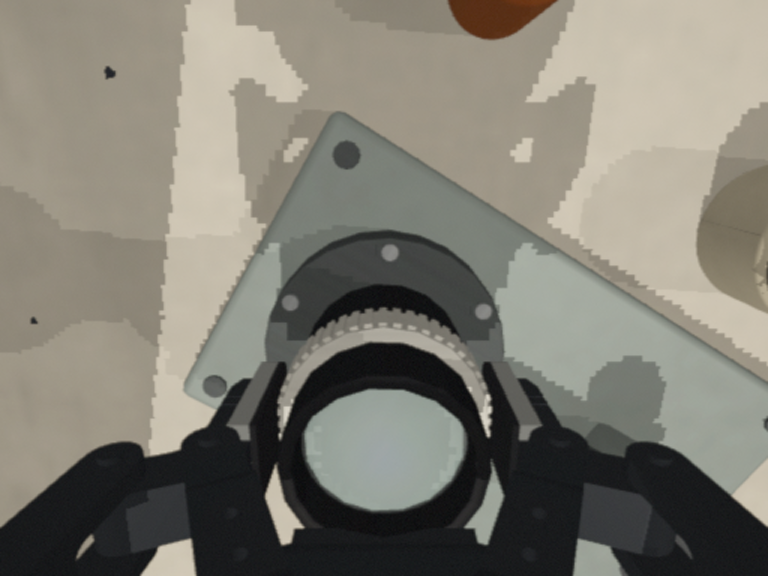

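Emit:
send_rows:
  plan:
    - {"linear": [0,0,0],"roll": 0.5}
    - {"linear": [0,0,0],"roll": 0.8}
    - {"linear": [0,0,0],"roll": 0.8}
    - {"linear": [0,0,0],"roll": 0.8}
    - {"linear": [0,0,0],"roll": 0.6}

```text
t: 8.82
tcp_pos: [0.5602, -0.0163, 0.0658]
tool_rot: [-0.12, -0.696, 0.697, 0.12]
force: [-1.8, -0.6, 6.0]
finger_gap: 0.689
```

Emit:
send_rows:
  plan:
    - {"linear": [0,0,0],"roll": 0.6}
    - {"linear": [0,0,0],"roll": 0.6}
    - {"linear": [0,0,0],"roll": 0.4}
    - {"linear": [0,0,0],"roll": 0}
    - {"linear": [0,0,0],"roll": 0}

```text
t: 9.45
tcp_pos: [0.5601, -0.0166, 0.0658]
tool_rot: [-0.178, -0.684, 0.685, 0.178]
force: [-2.3, -1.3, 5.3]
finger_gap: 0.691
```

```bash
python3 snap.py w5
python3 - <<'E'
from station import manip
import cv2
b=manip.snapshot("side")
cv2.imwrite("pics/side5.png",b); cv2.imwrite("pics/side5c.png",cv2.resize(b[100:255,165:385],None,fx=3.6,fy=3.6,interpolation=cv2.INTER_CUBIC))
E
```

```text
9.45 [ 0.5601 -0.0166  0.0658] [-0.229  0.698  1.727 -0.002  0.717  1.851] [-2.29 -1.26  5.31] [-0.07   0.327 -0.05 ] 0.6911566328271064 jaw -119.1
```

View pics/side5c.png

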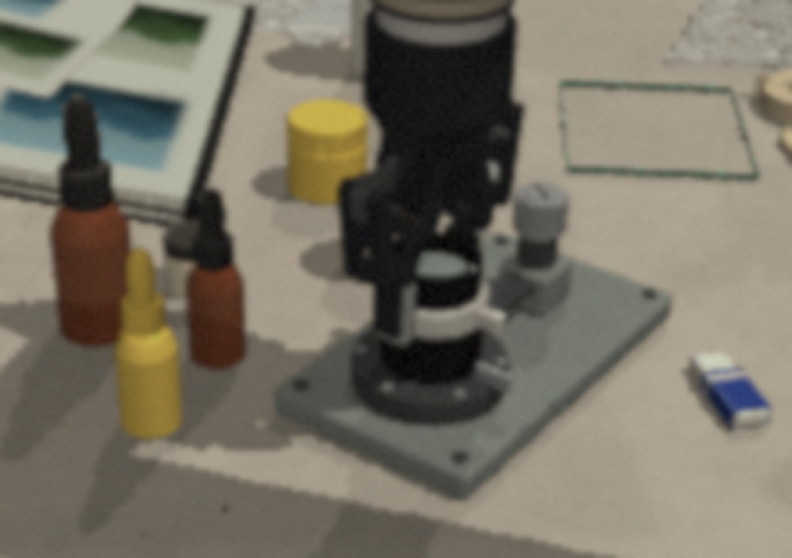

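View pics/w5b.png

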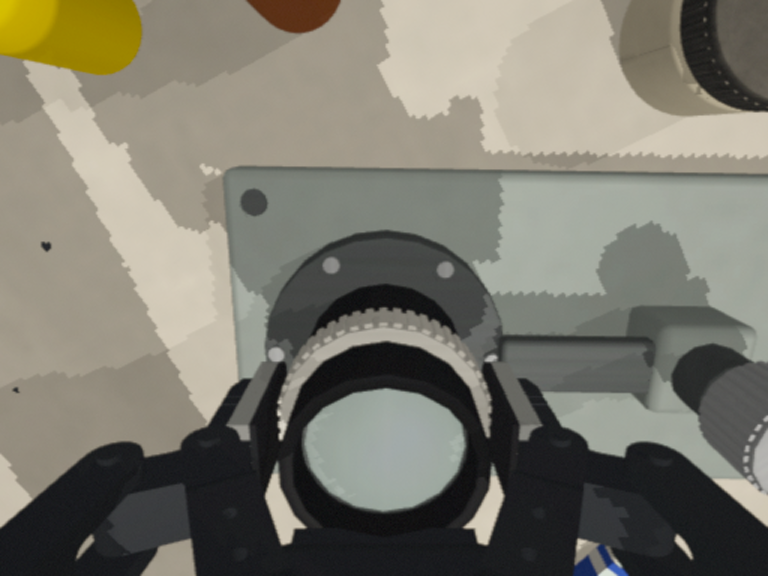

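Emit:
send_rows:
  plan:
    - {"linear": [0,0,0],"roll": 0}
    - {"linear": [0,0,0],"roll": 0}
    - {"linear": [0,0,0],"roll": 0}
    - {"linear": [0,0,0],"roll": 0}
    - {"linear": [0,0,0],"roll": 0}
  claw: 85

```text
t: 10.18
tcp_pos: [0.5603, -0.0158, 0.0652]
tool_rot: [-0.178, -0.684, 0.684, 0.178]
force: [-0.1, -0.1, 0.5]
finger_gap: 0.996
```

Emit:
send_rows:
  plan:
    - {"linear": [0,-0.4,0],"roll": 0}
    - {"linear": [0,-0.7,0],"roll": 0}
    - {"linear": [0,-0.8,0],"roll": 0}
    - {"linear": [0,-0.8,0],"roll": 0}
    - {"linear": [0,-0.7,0],"roll": 0}

```text
t: 10.8
tcp_pos: [0.5605, -0.0158, 0.1691]
tool_rot: [0.178, 0.684, -0.684, -0.177]
force: [-0.1, -0.4, -0.3]
finger_gap: 0.996
```

```bash
python3 snap.py w6
python3 - <<'E'
import cv2
a=cv2.imread("pics/w6.png"); cv2.imwrite("pics/w6c.png",cv2.resize(a[100:300,150:350],None,fx=3,fy=3,interpolation=cv2.INTER_CUBIC))
E
```

```text
10.8 [ 0.5605 -0.0158  0.1691] [-0.228  0.534  1.665  0.     0.941  1.851] [-0.08 -0.45 -0.27] [-0.032  0.007 -0.005] 0.9964114407532304 jaw -119.11
```

View pics/w6b.png

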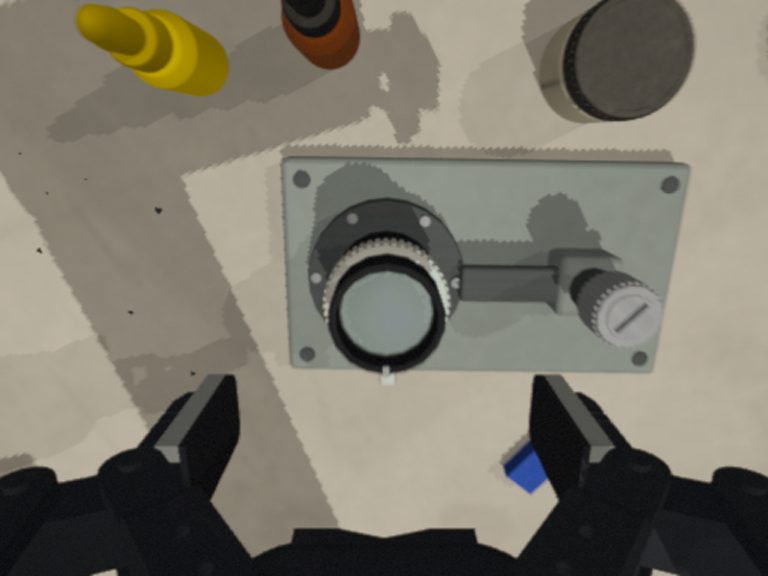

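View pics/w6c.png

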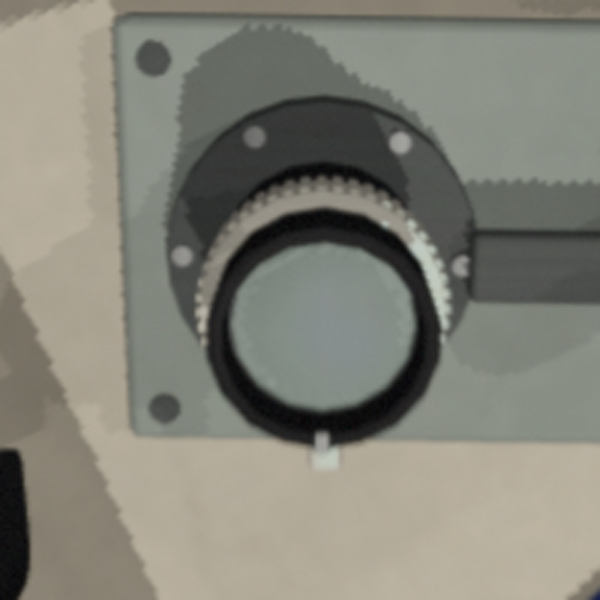

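Emit:
send_rows:
  plan:
    - {"linear": [0.06,0,0.7],"roll": 0}
    - {"linear": [0,0,0.8],"roll": 0}
    - {"linear": [0,0,0.8],"roll": 0}
    - {"linear": [0,0,0.8],"roll": 0}
    - {"linear": [0,0,0.58],"roll": 0}
  claw: 60

```text
t: 11.48
tcp_pos: [0.5031, -0.1126, 0.1665]
tool_rot: [0.177, 0.684, -0.684, -0.179]
force: [0.2, 0.2, -0.6]
finger_gap: 0.703
```

Emit:
send_rows:
  plan:
    - {"linear": [0,0,0],"roll": -1}
    - {"linear": [0,0,0],"roll": -1}
    - {"linear": [0,0,0],"roll": -1}
    - {"linear": [0,0,0],"roll": -1}
    - {"linear": [0,0,0],"roll": -1}

```text
t: 12.1
tcp_pos: [0.5041, -0.1117, 0.1668]
tool_rot: [-0.007, 0.707, -0.707, 0.006]
force: [0.0, 0.4, 0.3]
finger_gap: 0.697
```

Emit:
send_rows:
  plan:
    - {"linear": [0,0,0],"roll": -1}
    - {"linear": [0,0,0],"roll": -1}
    - {"linear": [0,0,0],"roll": -1}
    - {"linear": [0,0,0],"roll": -1}
    - {"linear": [0,0,0],"roll": -1}

```text
t: 12.72
tcp_pos: [0.5041, -0.1117, 0.1668]
tool_rot: [-0.19, 0.682, -0.681, 0.189]
force: [0.6, 0.1, 0.5]
finger_gap: 0.706
```

Emit:
send_rows:
  plan:
    - {"linear": [0,0,0],"roll": -1}
    - {"linear": [0,0,0],"roll": -1}
    - {"linear": [0,0,0],"roll": 0}
    - {"linear": [0,0,0],"roll": 0}
    - {"linear": [0,0,0],"roll": 0}

```text
t: 13.35
tcp_pos: [0.5048, -0.1115, 0.1672]
tool_rot: [-0.258, 0.658, -0.658, 0.258]
force: [0.1, 0.2, -0.3]
finger_gap: 0.7
```

```bash
python3 snap.py w7
```

```text
13.35 [ 0.5048 -0.1115  0.1672] [-0.434  0.488  1.773  0.     0.88   0.389] [ 0.1   0.23 -0.27] [ 0.042  0.026 -0.004] 0.6997364388328383 jaw -47.17
```

View pics/w7b.png

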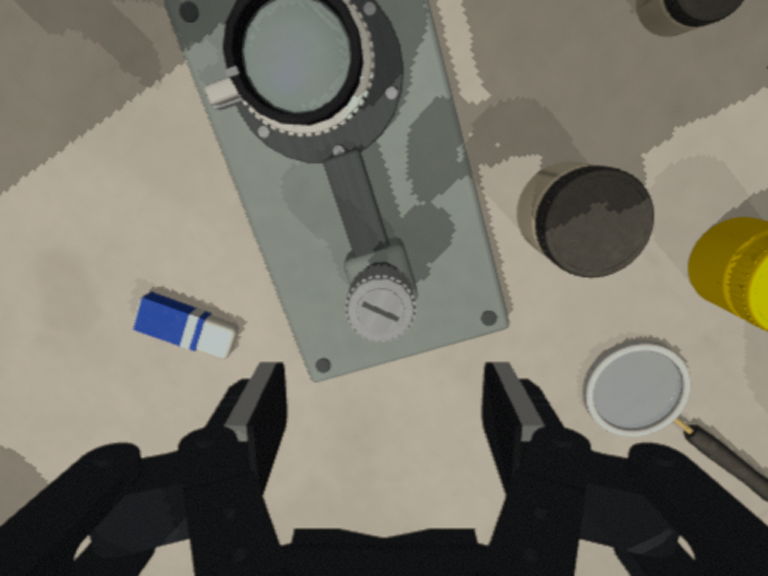

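Emit:
send_rows:
  plan:
    - {"linear": [0.02,0.4,-0.05],"roll": 0}
    - {"linear": [0,0.7,0],"roll": 0}
    - {"linear": [0,0.7,0],"roll": 0}
    - {"linear": [0,0.7,0],"roll": 0}
    - {"linear": [0,0.65,0],"roll": 0}

```text
t: 14.02
tcp_pos: [0.503, -0.1104, 0.0714]
tool_rot: [-0.259, 0.658, -0.658, 0.258]
force: [0.2, 0.1, 0.0]
finger_gap: 0.7
```

Emit:
send_rows:
  plan:
    - {"linear": [0,0,0],"roll": 0}
    - {"linear": [0,0,0],"roll": 0}
    - {"linear": [0,0,0],"roll": 0}
    - {"linear": [0,0,0],"roll": 0}
    - {"linear": [0,0,0],"roll": 0}

```text
t: 14.65
tcp_pos: [0.5037, -0.1108, 0.0733]
tool_rot: [0.258, -0.658, 0.658, -0.259]
force: [-0.6, -0.0, 0.2]
finger_gap: 0.7
```

```bash
python3 snap.py w8
```

```text
14.65 [ 0.5037 -0.1108  0.0733] [-0.433  0.65   1.838  0.     0.653  0.389] [-0.58 -0.    0.22] [ 0.001 -0.016  0.024] 0.700332206429021 jaw -47.12
```

View pics/w8b.png

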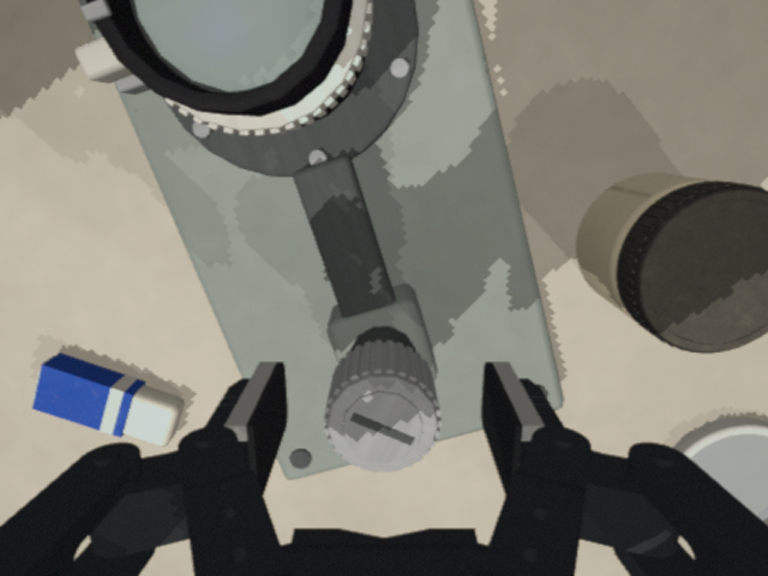

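Emit:
send_rows:
  plan:
    - {"linear": [0,0,-0.02],"roll": 0}
    - {"linear": [0,0,0],"roll": 0}
    - {"linear": [0,0,0],"roll": 0}
    - {"linear": [0,0,0],"roll": 0}
    - {"linear": [0,0,0],"roll": 0}
  claw: 22
  force: 25

```text
t: 15.32
tcp_pos: [0.5034, -0.1105, 0.0731]
tool_rot: [0.258, -0.658, 0.658, -0.259]
force: [-0.9, -1.6, 4.5]
finger_gap: 0.366
```

Emit:
send_rows:
  plan:
    - {"linear": [0,0,0],"roll": 0}
    - {"linear": [0,0,0],"roll": 0}
    - {"linear": [0,0,0],"roll": 0}
    - {"linear": [0,0,0],"roll": 0}
    - {"linear": [0,0,0],"roll": 0}

```text
t: 15.95
tcp_pos: [0.5033, -0.1105, 0.073]
tool_rot: [0.258, -0.658, 0.658, -0.259]
force: [0.4, -1.2, 5.2]
finger_gap: 0.365
```

```bash
python3 snap.py w9
```

```text
15.95 [ 0.5033 -0.1105  0.073 ] [-0.433  0.65   1.839 -0.     0.652  0.389] [ 0.41 -1.21  5.24] [-0.243  0.144 -0.06 ] 0.36453247226214475 jaw -47.11
```

Emit:
send_rows:
  plan:
    - {"linear": [0,0,0],"roll": 0.6}
    - {"linear": [0,0,0],"roll": 0.6}
    - {"linear": [0,0,0],"roll": 0.6}
    - {"linear": [0,0,0],"roll": 0.6}
    - {"linear": [0,0,0],"roll": 0.6}

```text
t: 16.62
tcp_pos: [0.5034, -0.1106, 0.073]
tool_rot: [0.152, -0.69, 0.691, -0.152]
force: [-0.1, -1.6, 4.7]
finger_gap: 0.365
```

```bash
python3 snap.py w10
```

```text
16.625 [ 0.5034 -0.1106  0.073 ] [-0.433  0.65   1.839 -0.     0.652  0.705] [-0.11 -1.59  4.72] [-0.265  0.082  0.057] 0.3651700260225323 jaw -65.21
```

View pics/w10b.png

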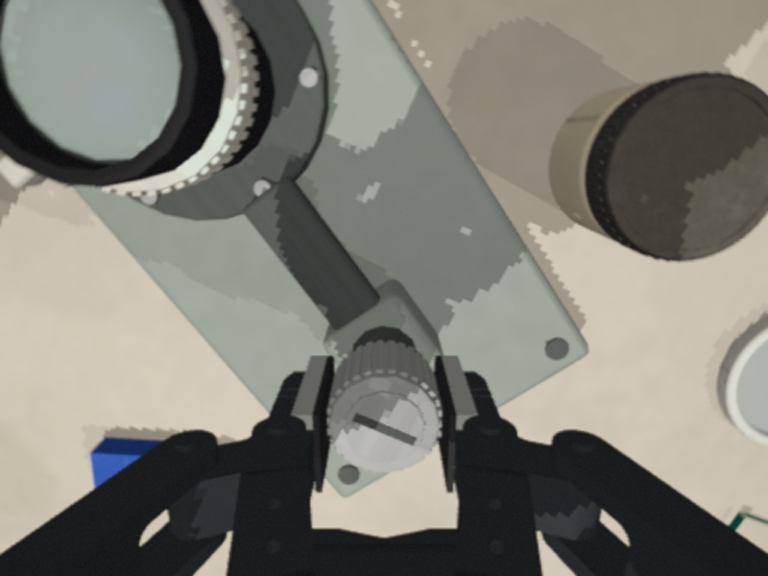

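Emit:
send_rows:
  plan:
    - {"linear": [0,0,0],"roll": 0.6}
    - {"linear": [0,0,0],"roll": 0.6}
    - {"linear": [0,0,0],"roll": 0.6}
    - {"linear": [0,0,0],"roll": 0.6}
    - {"linear": [0,0,0],"roll": 0.6}

```text
t: 17.3
tcp_pos: [0.5035, -0.1107, 0.073]
tool_rot: [0.042, -0.706, 0.706, -0.042]
force: [-0.4, -1.7, 4.5]
finger_gap: 0.363
```

Emit:
send_rows:
  plan:
    - {"linear": [0,0,0],"roll": 0.5}
    - {"linear": [0,0,0],"roll": 0.5}
    - {"linear": [0,0,0],"roll": 0.5}
    - {"linear": [0,0,0],"roll": 0.5}
    - {"linear": [0,0,0],"roll": 0}

```text
t: 17.92
tcp_pos: [0.5035, -0.1108, 0.073]
tool_rot: [-0.032, -0.706, 0.707, 0.031]
force: [-1.2, -3.7, 5.1]
finger_gap: 0.366
```

```bash
python3 snap.py w11
cat > tq.py <<'E'
from station import manip
import numpy as np
from h import *
a=[]
for i in range(3):
    manip.snapshot("wrist"); s=manip.sense(); a.append(np.r_[s["ft_torque"],s["tau"][5],s["q"][5],s["t"]])
print(np.array(a).round(3))
E
python3 tq.py
```

```text
17.925 [ 0.5035 -0.1108  0.073 ] [-4.330e-01  6.500e-01  1.839e+00 -1.000e-03  6.510e-01  1.226e+00] [-1.2  -3.73  5.13] [-0.541  0.05   0.022] 0.36645140340199794 jaw -95.06
[[-0.488  0.083  0.06   0.038  1.226 18.025]
 [-0.501  0.137  0.081  0.036  1.226 18.075]
 [-0.442  0.098  0.034  0.036  1.226 18.125]]
```

Emit:
send_rows:
  plan:
    - {"linear": [0,0,0],"roll": 0.3}
    - {"linear": [0,0,0],"roll": 0.3}
    - {"linear": [0,0,0],"roll": 0.3}
    - {"linear": [0,0,0],"roll": 0.3}
    - {"linear": [0,0,0],"roll": 0}

```text
t: 18.75
tcp_pos: [0.5035, -0.1109, 0.073]
tool_rot: [-0.076, -0.703, 0.703, 0.075]
force: [-0.5, -3.0, 5.7]
finger_gap: 0.36
```

```bash
python3 tq.py
```

```text
[[-5.200e-01  1.340e-01  3.700e-02  4.600e-02  1.352e+00  1.880e+01]
 [-5.270e-01  9.200e-02  5.300e-02  4.000e-02  1.352e+00  1.885e+01]
 [-4.640e-01  1.710e-01 -1.400e-02  3.900e-02  1.352e+00  1.890e+01]]
```

Not seated yet (joint torque still ≈0.04). Continuing in small steps.

Emit:
send_rows:
  plan:
    - {"linear": [0,0,0],"roll": 0.3}
    - {"linear": [0,0,0],"roll": 0.3}
    - {"linear": [0,0,0],"roll": 0.3}
    - {"linear": [0,0,0],"roll": 0.1}
    - {"linear": [0,0,0],"roll": 0}

```text
t: 19.52
tcp_pos: [0.5035, -0.1109, 0.073]
tool_rot: [-0.112, -0.698, 0.699, 0.112]
force: [-0.4, -3.0, 5.7]
finger_gap: 0.362
```

```bash
python3 tq.py
```

```text
[[-0.556  0.133  0.029  0.043  1.456 19.575]
 [-0.527  0.162  0.045  0.041  1.456 19.625]
 [-0.565  0.149  0.036  0.041  1.456 19.675]]
```

Emit:
send_rows:
  plan:
    - {"linear": [0,0,0],"roll": 0.3}
    - {"linear": [0,0,0],"roll": 0.3}
    - {"linear": [0,0,0],"roll": 0.3}
    - {"linear": [0,0,0],"roll": 0.1}
    - {"linear": [0,0,0],"roll": 0}

```text
t: 20.3
tcp_pos: [0.5034, -0.1109, 0.073]
tool_rot: [-0.149, -0.691, 0.692, 0.148]
force: [-0.1, -3.7, 4.6]
finger_gap: 0.367
```

```bash
python3 tq.py
```

```text
[[-0.596  0.184  0.022  0.043  1.561 20.35 ]
 [-0.598  0.129  0.036  0.041  1.561 20.4  ]
 [-0.55   0.183  0.045  0.041  1.561 20.45 ]]
```

Emit:
send_rows:
  plan:
    - {"linear": [0,0,0],"roll": 0.3}
    - {"linear": [0,0,0],"roll": 0.3}
    - {"linear": [0,0,0],"roll": 0.3}
    - {"linear": [0,0,0],"roll": 0.1}
    - {"linear": [0,0,0],"roll": 0}

```text
t: 21.08
tcp_pos: [0.5034, -0.111, 0.073]
tool_rot: [-0.185, -0.682, 0.683, 0.184]
force: [-0.8, -4.6, 5.3]
finger_gap: 0.364
```

```bash
python3 tq.py; python3 snap.py w12
```

```text
[[-6.7200e-01  1.8900e-01  3.3000e-02  4.3000e-02  1.6660e+00  2.1125e+01]
 [-5.9100e-01  1.8000e-01 -1.6000e-02  4.1000e-02  1.6660e+00  2.1175e+01]
 [-6.1700e-01  1.5700e-01  5.2000e-02  4.1000e-02  1.6660e+00  2.1225e+01]]
21.225 [ 0.5034 -0.1109  0.073 ] [-4.340e-01  6.500e-01  1.839e+00 -1.000e-03  6.510e-01  1.666e+00] [-1.58 -3.3   5.28] [-0.617  0.157  0.052] 0.3588232893826288 jaw -120.22
```

View pics/w12b.png

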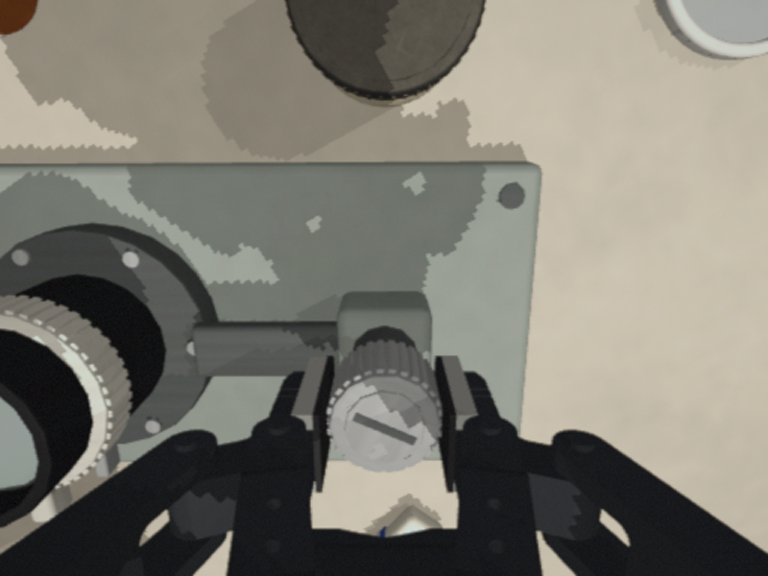

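Emit:
send_rows:
  plan:
    - {"linear": [0,0,0],"roll": 0.2}
    - {"linear": [0,0,0],"roll": 0.2}
    - {"linear": [0,0,0],"roll": 0.2}
    - {"linear": [0,0,0],"roll": 0.1}
    - {"linear": [0,0,0],"roll": 0}

```text
t: 21.9
tcp_pos: [0.5034, -0.111, 0.073]
tool_rot: [-0.21, -0.675, 0.676, 0.209]
force: [-1.3, -3.8, 5.8]
finger_gap: 0.364
```

```bash
python3 tq.py
```

```text
[[-0.612  0.143  0.09   0.093  1.739 21.95 ]
 [-0.591  0.141  0.038  0.091  1.739 22.   ]
 [-0.598  0.183  0.111  0.091  1.739 22.05 ]]
```

Emit:
send_rows:
  plan:
    - {"linear": [0,0,0],"roll": 0.2}
    - {"linear": [0,0,0],"roll": 0.2}
    - {"linear": [0,0,0],"roll": 0.1}
    - {"linear": [0,0,0],"roll": 0}
    - {"linear": [0,0,0],"roll": 0}

```text
t: 22.68
tcp_pos: [0.5034, -0.111, 0.073]
tool_rot: [-0.227, -0.669, 0.67, 0.226]
force: [-0.5, -4.2, 4.8]
finger_gap: 0.368
```

```bash
python3 tq.py
```

```text
[[-0.565  0.146  0.088  0.142  1.791 22.725]
 [-0.596  0.21   0.177  0.142  1.791 22.775]
 [-0.602  0.219  0.178  0.142  1.791 22.825]]
```

Emit:
send_rows:
  plan:
    - {"linear": [0,0,0],"roll": 0}
    - {"linear": [0,0,0],"roll": 0}
    - {"linear": [0,0,0],"roll": 0}
    - {"linear": [0,0,0],"roll": 0}
    - {"linear": [0,0,0],"roll": 0}
  claw: 60

```text
t: 23.45
tcp_pos: [0.5031, -0.1102, 0.0728]
tool_rot: [0.227, 0.67, -0.67, -0.227]
force: [-0.2, -0.4, 0.4]
finger_gap: 0.7
```

Emit:
send_rows:
  plan:
    - {"linear": [0,-0.4,0],"roll": 0}
    - {"linear": [0,-0.7,0],"roll": 0}
    - {"linear": [0,-0.8,0],"roll": 0}
    - {"linear": [0,-0.8,0],"roll": 0}
    - {"linear": [0,-0.8,0],"roll": 0}

```text
t: 24.08
tcp_pos: [0.5031, -0.1102, 0.1795]
tool_rot: [-0.228, -0.67, 0.67, 0.227]
force: [0.4, -0.4, -1.0]
finger_gap: 0.701
```

Emit:
send_rows:
  plan:
    - {"linear": [0,-0.4,-0.7],"roll": 0}
    - {"linear": [0,-0.4,-0.7],"roll": 0}
    - {"linear": [0,-0.2,-0.6],"roll": 0}
    - {"linear": [0,0,0],"roll": 0}
    - {"linear": [0,0,0],"roll": 0}

```text
t: 24.7
tcp_pos: [0.5389, -0.0627, 0.2074]
tool_rot: [-0.227, -0.669, 0.67, 0.228]
force: [-0.1, -0.6, 0.5]
finger_gap: 0.706
```

```bash
python3 snap.py w13
```

```text
24.7 [ 0.5389 -0.0627  0.2074] [-0.322  0.459  1.673 -0.     1.011  1.904] [-0.13 -0.56  0.48] [ 0.031 -0.037  0.039] 0.7055567718708863 jaw -127.5
```

View pics/w13b.png

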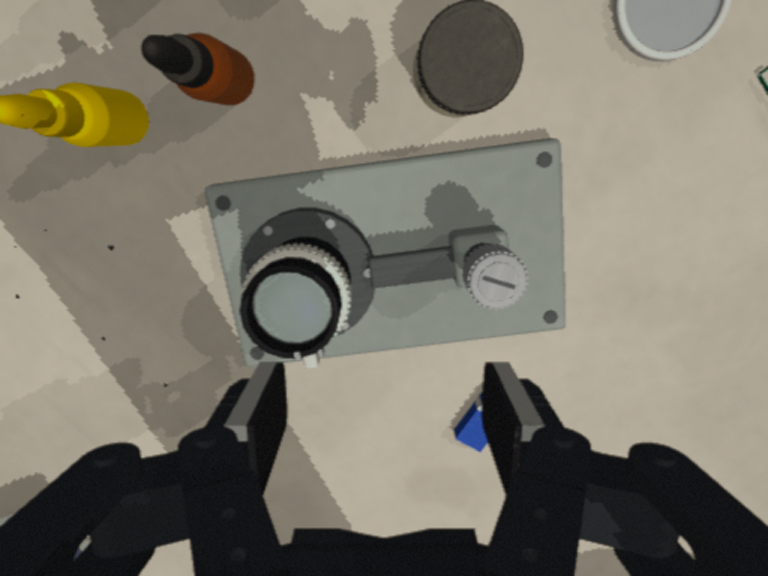

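Run:
```python
from station import manip
from h import *
import cv2
a=cv2.imread("pics/w13.png"); cv2.imwrite("pics/w13c.png",cv2.resize(a[150:260,150:250],None,fx=6,fy=5.4,interpolation=cv2.INTER_CUBIC))
s=json.load(open("w13.json")); c=manip.get_calibration("wrist"); T=wristT(manip,s)
p=[.5605+.055*np.sin(-.5253),-.0163-.055*np.cos(-.5253),-.5253]
o=[150,150];sc=np.array([6,5.4])
for a in(-.1,0,.1,.2):
    print(a,(projd(c,plate(p,[[-.0405*np.cos(a),.055-.0405*np.sin(a),.077],[-.027,.055,.0995],[0,.055,.0995]]),T,-.17)-o)*sc)
```

```text
-0.1 [[297.10800465 488.30757218]
 [282.10500006 469.88391675]
 [243.81210889 299.9512386 ]]
0 [[324.29006013 486.70028305]
 [282.10500006 469.88391675]
 [243.81210889 299.9512386 ]]
0.1 [[351.06574617 482.82931656]
 [282.10500006 469.88391675]
 [243.81210889 299.9512386 ]]
0.2 [[377.19536036 476.71909277]
 [282.10500006 469.88391675]
 [243.81210889 299.9512386 ]]
```

View pics/w13c.png

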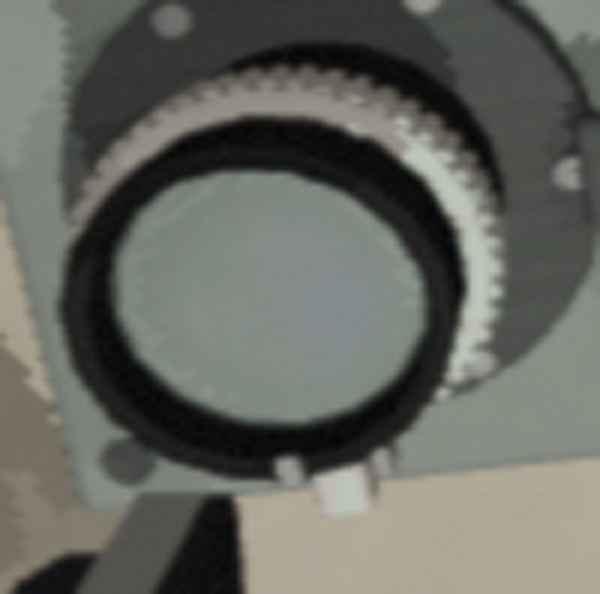

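Emit:
send_rows:
  plan:
    - {"linear": [0,0,0],"roll": -0.8}
    - {"linear": [0,0,0],"roll": -0.45}
    - {"linear": [0.5,0,-0.3],"roll": 0}
    - {"linear": [0.7,0,-0.4],"roll": 0}
    - {"linear": [0.7,0,-0.4],"roll": 0}

```text
t: 25.38
tcp_pos: [0.505, -0.0038, 0.2076]
tool_rot: [0.183, 0.683, -0.683, -0.184]
force: [-0.7, 0.5, 0.2]
finger_gap: 0.711
```

Emit:
send_rows:
  plan:
    - {"linear": [0.8,0,-0.3],"roll": 0}
    - {"linear": [0.8,0,-0.3],"roll": 0}
    - {"linear": [0,0,0],"roll": 0}
    - {"linear": [0,0,0],"roll": 0}
    - {"linear": [0,0,0],"roll": 0}

```text
t: 26.0
tcp_pos: [0.4752, 0.0335, 0.2079]
tool_rot: [-0.184, -0.683, 0.683, 0.183]
force: [0.6, -0.0, 0.6]
finger_gap: 0.699
```

```bash
python3 snap.py w14;  python3 - <<'E'
import cv2
a=cv2.imread("pics/w14.png"); cv2.imwrite("pics/w14c.png",cv2.resize(a[40:190,180:330],None,fx=4,fy=4,interpolation=cv2.INTER_CUBIC))
E
```

```text
26.0 [0.4752 0.0335 0.2079] [-0.165  0.376  1.832 -0.     0.933  1.931] [ 0.56 -0.04  0.57] [-0.067  0.004  0.003] 0.6987875621484835 jaw -120.05
```

View pics/w14b.png

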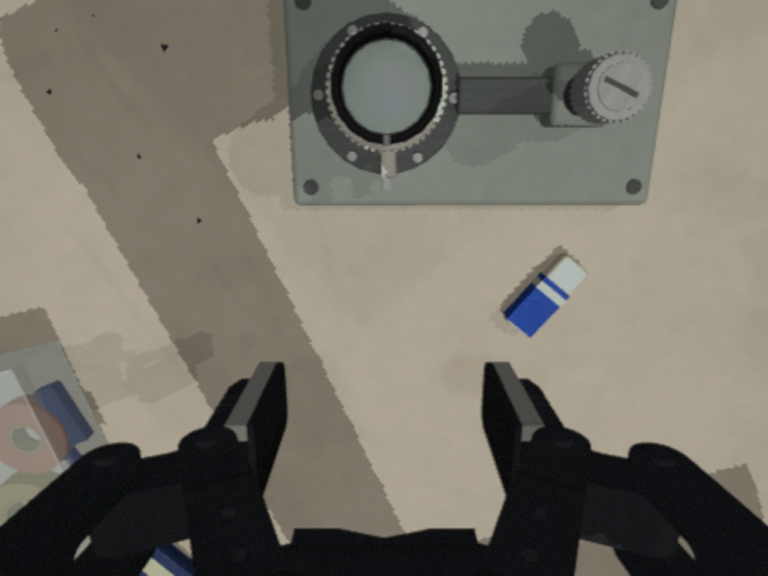

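View pics/w14c.png

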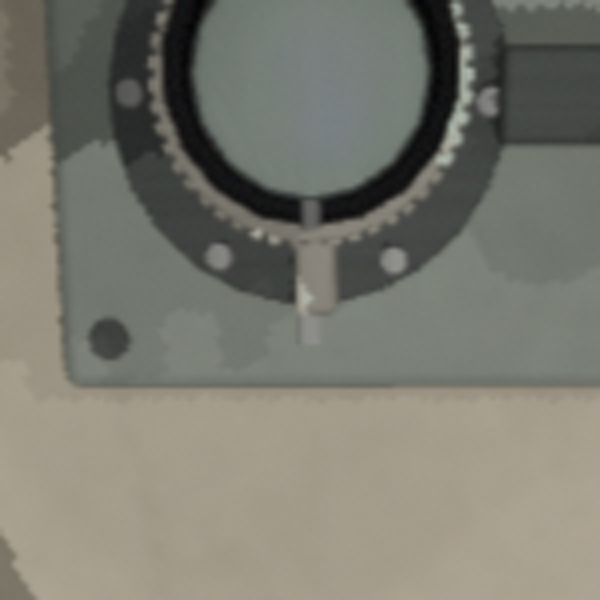

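Run:
```python
import cv2,numpy as np
P={"w6":(631,317),"w7":(380,309),"w13":(498,280),"w14":(621,87)}
t=[]
for n,(u,v) in P.items():
    a=cv2.imread(f"pics/{n}.png"); u=int(u/1.5);v=int(v/1.5)
    t.append(cv2.resize(a[v-20:v+20,u-20:u+20],(390,290),interpolation=cv2.INTER_CUBIC))
    print(n,u,v)
cv2.imwrite("pics/slots.png",np.vstack([np.hstack(t[:2]),np.hstack(t[2:])]))
```

```text
w6 420 211
w7 253 206
w13 332 186
w14 414 58
```

View pics/slots.png

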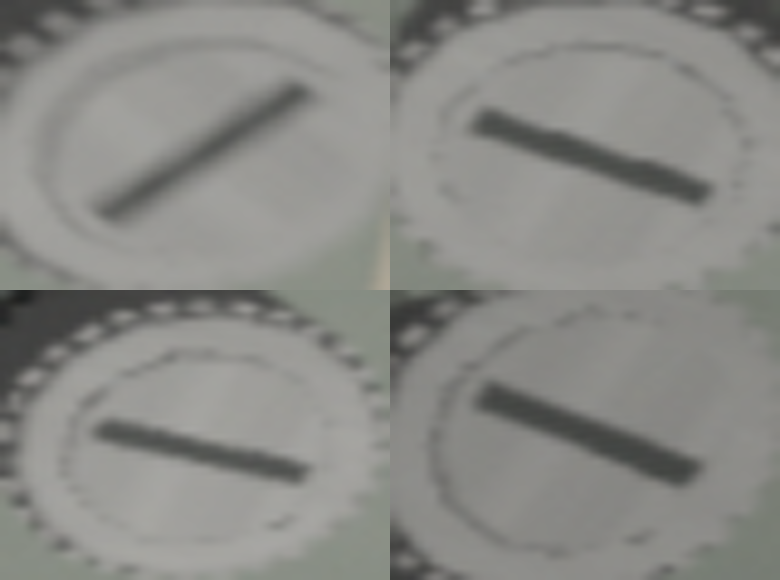

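Run:
```python
from station import manip
from h import *
c=manip.get_calibration("wrist")
E={"w6":((105,212),(302,90),420,211),"w7":((485-390,122),(705-390,193),253,206),"w13":((105,430-290),(302,474-290),332,186),"w14":((490-390,397-290),(690-390,474-290),414,58)}
for n,(a,b,u,v) in E.items():
    T=wristT(manip,json.load(open(n+".json")))
    w=[]
    for q in(a,b):
        px=np.array([u-20+q[0]*40/390,v-20+q[1]*40/290])
        w.append(least_squares(lambda x:projd(c,np.array([x[0],x[1],.09]),T,-.17)-px,[.504,-.111]).x)
    d=w[1]-w[0]; print(n,np.degrees(np.arctan2(d[1],d[0])).round(1),np.hypot(*d).round(4),np.mean(w,0).round(4))
```

```text
w6 -76.9 0.0189 [ 0.497 -0.117]
w7 -72.0 0.0168 [ 0.503  -0.1122]
w13 -144.3 0.0175 [ 0.5009 -0.112 ]
w14 -140.7 0.0189 [ 0.5038 -0.1234]
```

Run:
```python
from station import manip
s=manip.sense(); print(s["t"],s["force"]); print(manip.sign_off())
```

```text
26.05 [ 0.50371688 -0.20047857 -0.17762479]
the job is handed in; nothing more can be done
None
```

I turned the iris ring clockwise by about 30.6° so its lug stands above the index fin. I then tightened the thumbscrew until it seated and handed the job in at t ≈ 26 s, with the arm clear of everything.

- **Iris ring:** The last picture from above shows the lug about 0.03 rad counter-clockwise of the fin. Two other views gave 0.026 and 0.048 rad, so they differ slightly, but all are inside the 0.08 limit. I left this small offset uncorrected.
- **Thumbscrew:** The last wrist joint's torque stayed near 0.04 N m while the screw turned, then rose one-for-one with the turn. I stopped at about 0.14 N m, well under the 0.4 rad limit for forcing. The slot shows a net turn of 1.26 rad after release, which matches the hand turn minus the twist. A rougher reading of the slot from the oblique pictures came out lower, at about 1.1–1.17 rad; I trusted the more central views.
- **Surroundings:** The jar and dropper bottle stood upright in the picture taken after letting go, and the eraser showed no sign of having been touched. I did not measure how far any of them might have shifted. The wrist force was about zero at hand-in. I saw no sign of contact with the fixed rings, though that force could not be measured directly.

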